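Unlock the small-parts trays and peel off the top one

TASK

At the armourer's bench, put the flat-gripped key from its wooden stand fully into the slot of the tray lock, turn it clockwise until the latch bar is well clear of the trays, and leave the key in. Then take the clinging top tray by its corner tab and peel it off: lift that corner first, while the opposite corner stays down, so that the trays below are not pulled up with it. Finish while holding the tray by the tab, level and still, its underside at least 20 cm above the bench (do not put it down or let go), and leave everything else on the bench where it is.

Things in the scene. Friction and masses are not known exactly. Their poses are not given: they have to be found in the camera images.
- dock: Fixed tray dock: aluminium plate 190 x 210 x 12 mm with a stack of nested trays and, on its +y side, the lock post (lock axis at (0, 100) mm). Origin on the bench (z = 0) under the trays' centre; x along the trays' 160 mm side, y along their 120 mm side towards the lock, z up. The lower trays' rim is 160 x 120 mm, its top 60 mm above the bench.
- under (a joint): How far the lower trays (one 0.9 kg unit, guided straight up and down) are pulled up, in m; 0 = down. Four spring catches in their long walls (20 and 50 mm to +x of the centre) grip the top tray with about 13 N in all and let go after it has risen 9 mm there. Lifting the top tray level drags these up too; tilting it up at the tab, about its far corner, does not.
- under_rim (a point): Centre of the lower trays' opening at the height of their rim's top; axes as the dock.
- tray: Loose top tray, 160 x 120 mm over its flat rim, about 0.16 kg, grey like those below; only it has an upright tab. Origin: centre of its underside (44 mm above the bench when nested); axes then as the dock's. Its 132 x 92 mm well hangs 16 mm into the tray below, 3 mm clear of the walls; rim 4 mm thick, its top 20 mm above the origin.
- tray_tab (a point): Grip point on the tray's upright tab at the rim's (-x, -y) corner: tab 32 mm along x, 10 mm thick along y (pinch it along y), 34 mm tall above the rim's top. The point is on its middle plane, 21 mm above the rim's top and 13 mm below the tab's upper edge; in the tray's frame (-60, -53, 41) mm.
- tray_far (a point): Far corner of the tray's rim, diagonally across from the tab: underside of the rim, (80, 60, 16) mm in the tray's frame; 60 mm above the bench when nested.
- lock (a joint): Lock angle in rad, 0 to 1.5, turning clockwise seen from above; stays where it is left (about 0.1 N m). Starts at 0 to 0.2, its steel latch bar (62 mm from the axis to its end, 18 mm wide, 2 mm above the tray's rim) pointing to the dock's -y over the top tray's rim; from 1.2 up the bar points to about -x, clear of the trays.
- lock_slot (a point): Mouth of the key slot: centre of the top of the brass block (40 x 36 mm) on the lock axis, 100 mm above the bench. Turns with the lock: x along the slot, z up; the latch bar points to its -y. Slot 18.5 x 9.5 mm, 22 mm deep, mouth chamfered 2 mm. The key enters either way round and then has about 0.15 rad of play each way.
- keystand: Fixed wooden block 56 x 56 x 40 mm with a slot in which the key stands upright. Origin at the centre of its underside; slot along its x. (A twin block, stand2, holds the driver: either may be the nearer one.)
- key: Loose steel key, upright, 60 g, with a flat grip. Origin at the bottom tip of the blade; z up, x along its width. Blade 16 x 7 mm, 21 mm long, its lowest 4 mm reduced to 12 x 4; above it a shoulder 30 x 22 x 5 mm that rests on stand or lock; then the grip, 34 mm wide (x), 12 mm thick (y; pinch it along y), 26 to 62 mm above the tip.
- key_tip (a point): Bottom tip of the key's blade (the key's origin). Fully home in the lock it lies 21 mm below the slot's mouth.
- key_grip (a point): Middle of the key's flat grip, 47 mm above the tip.
- driver: bystander: round-headed steel driver (knob 30 mm diameter, 34 mm tall, round shank) standing in stand2; not the key; leave it alone
- tape: bystander: roll of fabric tape, 72 mm diameter, 20 mm high, lying flat; leave it alone
- screwdriver: bystander: screwdriver lying on the bench; leave it alone
- tube: bystander: solid steel cylinder 52 mm diameter, 85 mm high; leave it alone
- cup: bystander: open cup 76 mm diameter, 90 mm high; leave it alone
- oil: bystander: small bottle 48 mm diameter, 120 mm high; leave it alone
- wrench: bystander: wrench lying on the bench; leave it alone
Mind the look-alikes: they are no part of the job. What is shaped like the tray but purple or turquoise is not meant.

How it is judged (in metres and radians):
On the way, in this order (a step that is already met when the one before it is completed fails the run):
1. the key is home in the lock (horizontal distance between key_tip and lock_slot below 0.005 m and z of key_tip in the frame of lock_slot below -0.015 m), for 0.1 s.
2. the lock is turned clear with the key in it (all of step 1 and value of joint lock above 1.2 rad), for 0.1 s.
3. the tab corner is lifted while the opposite corner is still down (angle between tray's own z axis and vertical above 0.06 rad and z of tray_tab in the frame of dock above 0.093 m and z of tray_far in the frame of dock below 0.07 m), for 0.05 s.
At the end, for the whole second after the job is handed in: Tray held by its tab (TCP within 40 mm of the grip point), origin over 0.19 m up, within 0.35 rad of level, still (under 0.05 m/s), off the dock; lower trays down (under 5 mm); lock past 1.2 rad, key in it (over 15 mm deep, within 5 mm of the axis); bystanders moved less than 40 mm (all of step 2 and height (world z) of tray above 0.19 m and angle between tray's own z axis and vertical below 0.35 rad and linear speed of tray below 0.05 m/s and contact force between the fingers and tray above 1 N and distance between the grasp point and tray_tab below 0.04 m and contact force between tray and dock below 0.05 N and value of joint under below 0.005 m and distance of each of driver, tape, screwdriver, tube, cup, oil, wrench from where it was at the start of the episode below 0.04 m); the arm keeps its last pose, push and grip.
It fails at once if the lower trays were pulled up with the top one (more than 8 mm) (value of joint under above 0.008 m).
It fails at once if a bystander was disturbed (moved more than 40 mm) (distance of any of driver, tape, screwdriver, tube, cup, oil, wrench from where it was at the start of the episode above 0.04 m).
It also fails if it takes over 62 s, if anything falls off the work surface, if the arm or the gripper's body presses on something with over 40 N, if the wrist force passes 120 N, or if a joint passes its speed limit or range.

ROBOT

A 6-joint arm with a two-finger parallel gripper is mounted at the origin on the work surface. World frame = base frame: x ahead of the robot, y to its left, z up, the work surface at z = 0. Lengths are in m, angles in degrees, forces in N, time in s.
With the tool pointing down it reaches from about 0.325 to 0.85 m from the base axis. Payload 15.5 kg.
Tool frame: the origin (TCP) lies between the finger pads, 19 mm behind the fingertips; this is the grasp point; z points along the fingers, y is the line along which they close (so a half turn about z gives the same grasp; the last joint's range is limited). The gripper opens to 91 mm and grips with 3 to 60 N. Pads are 32 mm wide; open, the fingers measure 118 mm over their backs; the gripper's body (76 mm by 178 mm) begins 60 mm behind the grasp point.
Start: joints at [63.971, 28.281, 77.091, -0, 74.628, -5.472], TCP at [0.219, 0.585, 0.233] pointing down, gripper open.
Joint ranges: [-166.48, 166.48], [-47.26, 123.95], [12.59, 153.08], [-70.14, 250.14], [6.76, 159.57], [-176.63, 176.63]. Speed limits (degrees/s): [108.29, 108.29, 147.25, 172.46, 172.46, 172.46].

INTERFACE

Orientations are given as a 3x3 rotation matrix whose columns are the frame's x, y, z axes.
In Python, from station import ctrl gives the robot as it stands.
- The arm moves only by the tool move_arm, never from a script. Its argument "targets" is a list of rows, each a list of 7 numbers: the turn, a rotation vector about the tool's x, y, z in degrees, then the shift along the tool's x, y, z in cm, then the opening in per cent of the stroke, from 0 (shut) to 100 (fully open). A call has 1 to 10 rows; each row shifts and turns the commanded pose from where the row before left it, along the tool's axes as they then stand; what a row does not reach is not made up. A row lasts 1/10 s, in which the tool goes at most 50 mm and 8.59 degrees, less where a joint would pass 70% of its speed; a pose out of reach is approached as far as the arm can. A call with a gripper value outside its range is refused whole. The fingers move at their own pace and stop on an object; the grip force is fixed at half the most. Time passes only in rows, so rows that do not move let the fingers close. It gives the time, the measured TCP pose, the force, the opening and the grip force at its end, in the units of the state.
- ctrl.sense(): the state, without advancing time (a new reading comes with each control period).
- ctrl.grab_frame(name): name is "scene" or "top" or "wrist"; returns a dict with "frame" (384x512x3 uint8, blue, green, red), "fovy" (degrees; the focal length in pixels is half the picture's height over the tangent of half this angle, whatever the lens; pixels are square), "cx", "cy" (the principal point, pixels), "rvec" (rotation vector, rad) and "tvec" (3), from world to camera coordinates, as OpenCV has them; the wrist camera has in their place "hand_eye" (4x4, takes a point from camera to tool coordinates, whose origin is the TCP and whose axes are the flange's). Camera axes: x right, y down, z forward; pixel columns grow to the right and rows downward; lengths in m; the calibration is good to about 2 mm. A picture is of the moment at which its call begins: read the wrist's pose just before it. There is no depth.
- ctrl.sign_off(): hands the job in; it is judged then, once.
Trained networks look in a picture, given as the dict that the camera call returned (one of the last four; its "shot" number tells which), for a name from the list of things; names that differ only in an ending like _2 or _b are one class to them, and where a whole thing is asked for, a point or a joint stands for the part that bears it (a point fixed in the world has none). Each returns a list of dicts, best first, with "confidence" (0 to 1); they miss things now and then, are a little off and sometimes report something else, mostly with a low value. They report only what shows in the picture. A call takes as long as a camera call. They do not tell look-alikes from the thing itself.
- ctrl.masks_of(thing, picture): "pixels" (384x512 bool, what is visible of it) and "extent" ([left, top, right, bottom] as shares, 0 to 1, of the picture: columns of its width, rows of its height, round what is visible of it).
- ctrl.landmark_of(thing, picture): "point" ([row, column] as shares, 0 to 1, of the picture: columns of its width, rows of its height: a listed point, or the origin of a listed thing).
The state is a dict: "time_s": time; "joints": joint angles; "dq": joint speeds; "joint_torque": joint torques, N m; "position": TCP position; "orientation": TCP orientation; "wrist_force": force on the tool from outside, world axes, zero at the start; "torque": the same for the moment, N m; "grip_width": opening from 0.0 (shut) to 1.0 (fully open); "grasp_force": force on a finger pad.
Only numpy, scipy, OpenCV 4.12 (cv2) and the standard library are available. Lean on these libraries where they do the work, as an engineer would, in place of code of your own. Each camera call takes 0.05 s, during which the arm holds its last target. There are 200 camera calls.

## Working session

There is one attempt and no reset: what is moved stays moved. The work goes in short steps, Python scripts to look and compute and a tool call to move; the robot and the scene stay as the last step left them, time stands still between calls to the robot, and variables do not carry over. Pictures are saved under pics/ and viewed, at most 10 in all, crops included, and the job is handed in when it is done.

Besides the shell and the picture viewer there is one more tool, called after ">>>" by a JSON object that holds its "api" and its "payload", one argument or row to a line. move_arm: Moves the arm, as the interface text tells. Its arguments: {"type":"object","properties":{"targets":{"type":"array"}},"required":["targets"]}

```bash
mkdir -p pics; cat > h.py <<'E'
import numpy as np, cv2
from station import ctrl
def cam(p, st=None):
    H,W=p["frame"].shape[:2]; f=H/2/np.tan(np.radians(p["fovy"])/2)
    K=np.array([[f,0,p["cx"]],[0,f,p["cy"]],[0,0,1]])
    if "hand_eye" in p:
        T=np.eye(4);T[:3,:3]=np.array(st["orientation"]);T[:3,3]=st["position"]
        C=T@np.array(p["hand_eye"]); R=C[:3,:3].T; t=-R@C[:3,3]
    else:
        R=cv2.Rodrigues(np.array(p["rvec"],float))[0]; t=np.array(p["tvec"],float).ravel()
    return K,R,t
def proj(c,P):
    K,R,t=c; q=(K@(R@np.atleast_2d(P).T+t[:,None])).T; return q[:,:2]/q[:,2:]
def atz(c,uv,z):
    K,R,t=c; d=R.T@np.linalg.inv(K)@np.array([*uv,1.]); o=-R.T@t; return o+d*(z-o[2])/d[2]
def tri(cs,uvs):
    A=[];b=[]
    for c,uv in zip(cs,uvs):
        K,R,t=c; d=R.T@np.linalg.inv(K)@np.array([*uv,1.]); d/=np.linalg.norm(d); o=-R.T@t
        M=np.eye(3)-np.outer(d,d); A.append(M); b.append(M@o)
    X=np.linalg.solve(sum(A),sum(b)); 
    return X,[np.round(np.linalg.norm(proj(c,X)[0]-uv),1) for c,uv in zip(cs,uvs)]
def shot(n,name=None):
    st=ctrl.sense(); p=ctrl.grab_frame(n)
    if name: cv2.imwrite(f"pics/{name}.png",p["frame"])
    return p,cam(p,st)
def lm(th,p):
    H,W=p["frame"].shape[:2]
    return [(round(r["confidence"],2),np.round([r["point"][1]*W,r["point"][0]*H],1)) for r in ctrl.landmark_of(th,p)]
E
python3 - <<'E'
from h import *
P={n:shot(n,n+"0") for n in("scene","top","wrist")}
cv2.imwrite("pics/all0.png",cv2.resize(np.hstack([P[n][0]["frame"] for n in("scene","top")]),(800,300)))
for th in ["dock","tray_tab","tray_far","tray","lock_slot","key_grip","key_tip","keystand","driver","tape","screwdriver","tube","cup","oil","wrench"]:
    for n in P: print(th,n,lm(th,P[n][0])[:3])
s=ctrl.sense();print(s)
E
```

```text
dock scene [(0.68, array([256.6, 183.7])), (0.62, array([284.3, 205.5]))]
dock top [(0.27, array([153.8, 183.5])), (0.16, array([322.1, 193.6]))]
dock wrist []
tray_tab scene [(0.96, array([257.9, 183.9])), (0.82, array([167.2, 187.4])), (0.67, array([251.7, 159.7]))]
tray_tab top [(0.94, array([201.4, 220.8])), (0.9, array([241.1, 187.8])), (0.55, array([383.2, 296.9]))]
tray_tab wrist []
tray_far scene [(0.81, array([320.3, 197.7])), (0.76, array([128.7, 239. ])), (0.66, array([219.1, 140. ]))]
tray_far top [(0.82, array([309.8, 214.7])), (0.65, array([347.9, 246.2])), (0.56, array([192.7, 276.3]))]
tray_far wrist []
tray scene [(0.91, array([180.8, 215.2])), (0.79, array([ 94.7, 245.4])), (0.64, array([281.1, 198.7]))]
tray top [(0.97, array([294.8, 237.9])), (0.73, array([230.9, 165.3])), (0.73, array([200.9, 244.8]))]
tray wrist []
lock_slot scene [(0.76, array([306. , 163.8])), (0.34, array([235.5, 267.6]))]
lock_slot top [(0.64, array([196.2, 158.6])), (0.21, array([230.7, 163.8]))]
lock_slot wrist []
key_grip scene [(0.74, array([233.7, 272.6])), (0.62, array([236.2, 281.7]))
[... 1402 characters left out ...]
      7.46267255e+01, -5.47146649e+00]), 'dq': array([ 0.04915003, -0.0468806 , -0.06730946, -0.0390088 ,  0.05284921,
        0.06556573]), 'joint_torque': array([ 6.54233190e-05, -8.78683448e+01, -3.82246971e+01,  7.07825180e-02,
        4.40133107e-02,  6.21870640e-06]), 'position': array([0.21945337, 0.5852062 , 0.23272395]), 'orientation': array([[-9.36321971e-01,  3.51142660e-01, -1.68855018e-06],
       [ 3.51142660e-01,  9.36321970e-01,  2.20232665e-05],
       [ 9.31433501e-06,  2.00279463e-05, -1.00000000e+00]]), 'wrist_force': array([-0.11325082,  0.30236138, -0.37754627]), 'torque': array([0.01229285, 0.02954838, 0.01302215]), 'grasp_force': 0.0, 'grip_width': 0.9987330875463759}
```

View pictures.

View pics/scene0.png

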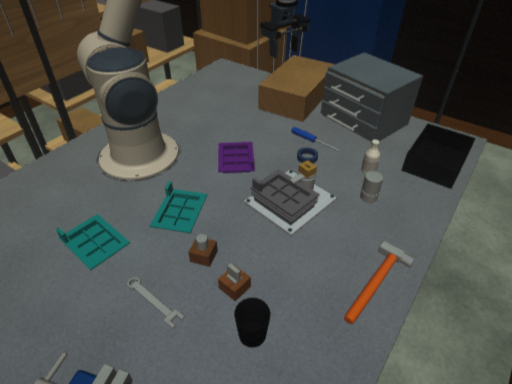

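View pics/top0.png

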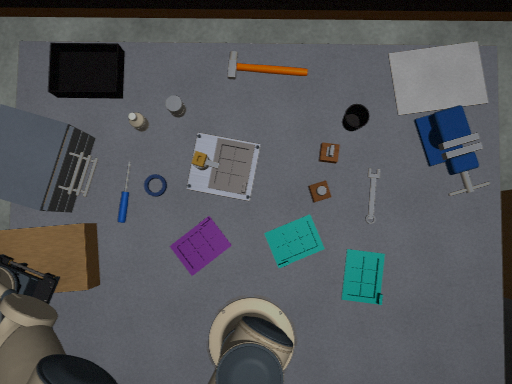

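Scene: key stand at (235,280), driver (203,248), tray stack at (285,195) with tab (258,184) and brass lock (307,167). Top: key (330,152), tab (241,188), lock (200,159).

```bash
cat >> h.py <<'E'
def toolmove(target,R=None,pos=None):
    s=ctrl.sense(); R=np.array(s["orientation"]); return np.round(R.T@(np.array(target)-s["position"])*100,2)
E
python3 - <<'E'
from h import *
P,cs=shot("scene");Q,ct=shot("top")
for n,a,b in [("tab",(257.9,183.9),(241.1,187.8)),("grip",(233.7,272.6),(329.1,150.1)),("slot",(306,163.8),(196.2,158.6)),("slot2",(307,164),(200.5,158)),("driver",(203,240),(320.5,190.5))]:
    print(n,*tri([cs,ct],[np.array(a),np.array(b)]))
print("dock corners z.012",[np.round(atz(ct,uv,.012),3) for uv in [(198,134),(260,145),(249,200),(187,190)]])
print(ctrl.sense()["joints"])
print(shot("wrist")[0]["hand_eye"])
E
```

```text
tab [0.4795916  0.03894761 0.07425695] [np.float64(0.2), np.float64(0.2)]
grip [ 0.60314731 -0.2368445   0.05406988] [np.float64(0.7), np.float64(0.5)]
slot [0.56286193 0.17560693 0.09872637] [np.float64(0.8), np.float64(0.8)]
slot2 [0.56728123 0.16378731 0.10692645] [np.float64(0.6), np.float64(0.6)]
driver [ 0.47749576 -0.20744518  0.05896482] [np.float64(0.9), np.float64(0.7)]
dock corners z.012 [array([0.658, 0.185, 0.012]), array([ 0.625, -0.018,  0.012]), array([0.445, 0.015, 0.012]), array([0.474, 0.216, 0.012])]
[ 6.39708791e+01  2.82830651e+01  7.70920362e+01 -2.53272184e-03
  7.46276454e+01 -5.47328707e+00]
[[ 9.85173777e-04 -9.60106285e-01 -2.79633601e-01  7.84516133e-02]
 [ 9.99999512e-01  9.23607918e-04  3.51930270e-04 -5.15282797e-04]
 [-7.96186560e-05 -2.79633811e-01  9.60106726e-01 -1.52345290e-01]
 [ 0.00000000e+00  0.00000000e+00  0.00000000e+00  1.00000000e+00]]
```

>>> {"api": "move_arm", "payload": {
  "targets": [
    [0,0,0,-3.41,-3.34,0,100],
    [0,0,0,-3.41,-3.34,0,100],
    [0,0,0,-3.41,-3.34,0,100],
    [0,0,0,-3.41,-3.34,0,100],
    [0,0,0,-3.41,-3.34,0,100],
    [0,0,0,-3.41,-3.34,0,100],
    [0,0,0,-3.41,-3.34,0,100],
    [0,0,0,-3.41,-3.34,0,100],
    [0,0,0,-3.41,-3.34,0,100],
    [0,0,0,-3.41,-3.34,0,100]
  ]
}}

```text
time_s: 3.55
position: [0.422, 0.1509, 0.233]
orientation: [[-0.936, 0.351, 0.001], [0.351, 0.936, 0.0], [-0.001, 0.0, -1.0]]
wrist_force: [1.5, 0.9, -0.2]
grip_width: 1.001
grasp_force: 0.0
```

>>> {"api": "move_arm", "payload": {
  "targets": [
    [0,0,0,-3.41,-3.34,0.3,100],
    [0,0,0,-3.41,-3.34,0.3,100],
    [0,0,0,-3.41,-3.34,0.3,100],
    [0,0,0,-3.41,-3.34,0.3,100],
    [0,0,0,-3.41,-3.34,0.3,100],
    [0,0,0,-3.41,-3.34,0.3,100],
    [0,0,0,-3.41,-3.34,0.3,100],
    [0,0,0,-3.41,-3.34,0.3,100],
    [0,0,0,-3.41,-3.34,0.3,100],
    [0,0,0,0,0,0,100]
  ]
}}

```text
time_s: 4.55
position: [0.6049, -0.2417, 0.2049]
orientation: [[-0.935, 0.354, 0.001], [0.354, 0.935, -0.002], [-0.002, -0.001, -1.0]]
wrist_force: [-0.0, 0.6, 0.0]
grip_width: 1.002
grasp_force: 0.0
```

```bash
python3 - <<'E'
from h import *
p,c=shot("wrist","w1"); s=ctrl.sense()
for t in ["key_grip","key_tip","keystand"]: print(t,[(a,u,np.round(atz(c,u,z),4)) for a,u in lm(t,p)[:2] for z in [{"key_grip":.066,"key_tip":.019,"keystand":0}[t]]])
print(s["position"],s["orientation"],s["time_s"],s["joints"])
E
```

```text
key_grip [(0.92, array([255.1, 187. ]), array([ 0.6047, -0.2421,  0.066 ])), (0.21, array([241.7,  66. ]), array([ 0.4874, -0.2116,  0.066 ]))]
key_tip [(0.56, array([258.5, 173.9]), array([ 0.6023, -0.2368,  0.019 ]))]
keystand [(0.79, array([256.2, 172. ]), array([ 0.6029, -0.24  ,  0.    ]))]
[ 0.60378241 -0.23900046  0.20493371] [[-9.35375432e-01  3.53656331e-01 -1.08034037e-05]
 [ 3.53656326e-01  9.35375414e-01 -1.95901230e-04]
 [-5.91764719e-05 -1.87061889e-04 -9.99999981e-01]] 4.6 [-2.68563970e+01  3.17128177e+01  7.53494982e+01 -1.07674758e-02
  7.29331661e+01 -9.61421207e+01]
```

View pics/w1.png

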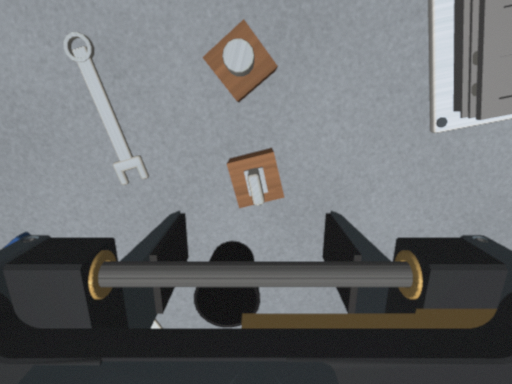

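The wrist view shows the flat key at (254,185) in its stand, the driver at (238,55), the cup at (230,290) and the dock edge top right.

```bash
python3 - <<'E'
from h import *
p,c=shot("wrist")
for t,z in [("keystand",.04),("key",.07)]:
    for m in ctrl.masks_of(t,p)[:2]:
        q=np.array(m["pixels"],np.uint8); ys,xs=np.nonzero(q)
        pts=np.array([atz(c,(x,y),z)[:2] for x,y in zip(xs,ys)],np.float32)
        (cx,cy),wh,a=cv2.minAreaRect(pts*1000)
        print(t,m["confidence"],(cx,cy),wh,a,len(xs))
g=cv2.resize(p["frame"][130:220,200:310],None,fx=6,fy=6,interpolation=cv2.INTER_CUBIC);cv2.imwrite("pics/c1.png",g)
E
```

```text
keystand 0.62 (601.258544921875, -239.8623046875) (57.54151153564453, 62.621849060058594) 83.80391693115234 1844
key 0.44 (478.95281982421875, -352.3668212890625) (31.683040618896484, 146.3017120361328) 86.65768432617188 2616
key 0.29 (558.0140380859375, -10.282567977905273) (23.943126678466797, 114.32221221923828) 80.4697036743164 3094
```

View pics/c1.png

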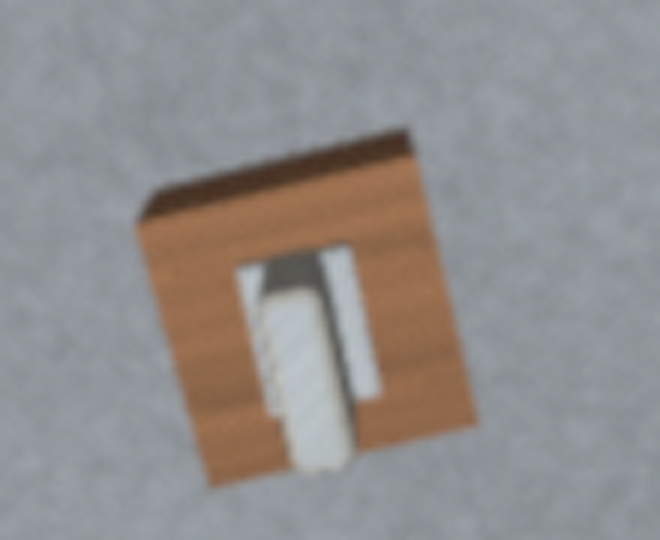

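The crop shows the stand top with corners (140,222),(410,155),(475,425),(212,487), and the key grip's top face at (308,378).

```bash
python3 - <<'E'
from h import *
p,c=shot("wrist")
f=lambda x,y,z: atz(c,(200+(x-2.5)/6,130+(y-2.5)/6),z)[:2]
S=np.array([f(x,y,.04) for x,y in [(140,222),(410,155),(475,425),(212,487)]])
G=np.array([f(x,y,.081) for x,y in [(262,295),(318,285),(355,460),(300,470)]])
H=np.array([f(x,y,.045) for x,y in [(238,262),(350,245),(382,395),(268,415)]])
for Q in (S,G,H):
    d=Q[2]-Q[1]+Q[3]-Q[0]; e=Q[1]-Q[0]+Q[2]-Q[3]
    print(Q.mean(0),np.linalg.norm(d)/2,np.linalg.norm(e)/2,"long yaw",np.degrees(np.arctan2(d[1],d[0])),"short",np.degrees(np.arctan2(e[1],e[0])))
R=ctrl.sense()["orientation"];print("toolx yaw",np.degrees(np.arctan2(R[1,0],R[0,0])), toolmove([*((S.mean(0)+G.mean(0)+H.mean(0))/3),.066]))
E
```

```text
[ 0.60432197 -0.24118026] 0.05585823201751256 0.05406088336593715 long yaw -6.698943625313977 short 83.5583668331868
[ 0.60355992 -0.24036502] 0.03215185520844232 0.00977301678846743 long yaw -9.02568406190324 short 80.18648808782787
[ 0.60405289 -0.24094341] 0.030878118445201982 0.022224205120680185 long yaw -9.446875556007031 short 79.17366415670088
toolx yaw 159.5048082394606 [-0.26 -0.47 14.01]
```

```bash
python3 - <<'E'
from h import *
for i in range(6): 
    s=ctrl.sense(); print(s["time_s"],s["position"],s["joints"][:2]); 
    if i%2: ctrl.grab_frame("wrist")
E
```

```text
4.95 [ 0.60315548 -0.23553967  0.20610922] [-26.61289828  31.4977167 ]
4.95 [ 0.60315548 -0.23553967  0.20610922] [-26.61289828  31.4977167 ]
5.0 [ 0.60322037 -0.23569647  0.20605906] [-26.62332461  31.50842998]
5.0 [ 0.60322037 -0.23569647  0.20605906] [-26.62332461  31.50842998]
5.05 [ 0.60323234 -0.2358328   0.20600543] [-26.632626    31.51815934]
5.05 [ 0.60323234 -0.2358328   0.20600543] [-26.632626    31.51815934]
```

>>> {"api": "move_arm", "payload": {
  "targets": [
    [0,0,-6.5,-0.25,-0.45,1.5,100],
    [0,0,-6.5,0,0,3,100],
    [0,0,0,0,0,3.5,100],
    [0,0,0,0,0,0.5,100],
    [0,0,0,0,0,0,100],
    [0,0,0,0,0,0,100]
  ]
}}

```text
time_s: 5.7
position: [0.6048, -0.2419, 0.1224]
orientation: [[-0.991, 0.132, 0.002], [0.132, 0.991, -0.001], [-0.002, -0.001, -1.0]]
wrist_force: [0.7, -0.2, 1.5]
grip_width: 1.005
grasp_force: 0.0
```

```bash
python3 - <<'E'
from h import *
p,c=shot("wrist","w2"); s=ctrl.sense(); print(s["position"],toolmove([.604,-.2408,.068]))
R=s["orientation"];print("toolx yaw",np.degrees(np.arctan2(R[1,0],R[0,0])))
for z in(.045,.066): 
    for w in [(0,0)]: print(proj(c,[.604,-.2408,z]))
print(lm("key_grip",p)[:2])
cv2.imwrite("pics/c2.png",cv2.resize(p["frame"][130:330,130:390],None,fx=3,fy=3))
E
```

```text
[ 0.60496426 -0.24198408  0.12261311] [0.12 0.11 5.46]
toolx yaw 172.43227904736545
[[256.88180068 204.497008  ]]
[[257.03985501 212.96368303]]
[(0.89, array([255.4, 211.5]))]
```

View pics/c2.png

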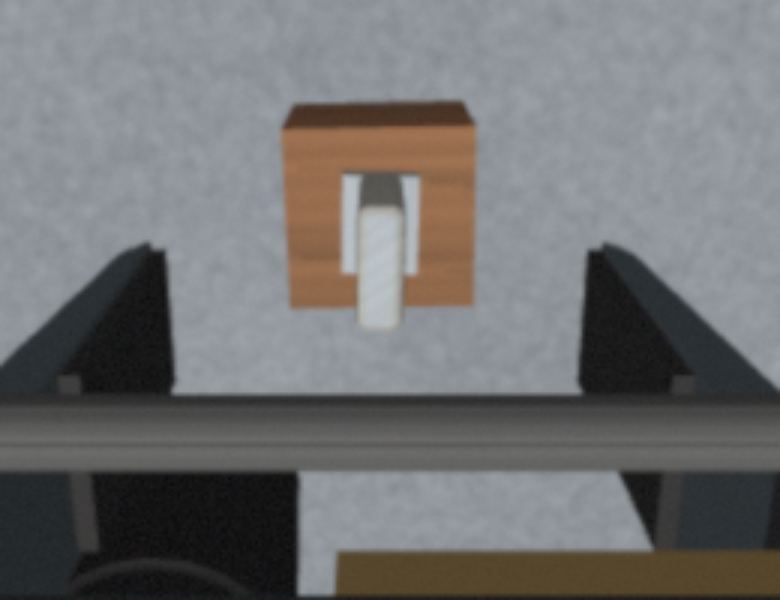

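The key is centred between the open fingers at crop x≈380 and its faces run parallel to the pads. The cup rim is at the lower left, clear of the fingers.

>>> {"api": "move_arm", "payload": {
  "targets": [
    [0,0,0,0.1,0.1,2.5,100],
    [0,0,0,0,0,2.5,100],
    [0,0,0,0,0,0.4,60],
    [0,0,0,0,0,0,0],
    [0,0,0,0,0,0,0],
    [0,0,0,0,0,0,0],
    [0,0,0,0,0,0,0],
    [0,0,0,0,0,0,0]
  ]
}}

```text
time_s: 6.6
position: [0.6034, -0.2406, 0.0673]
orientation: [[-0.991, 0.131, 0.001], [0.131, 0.991, -0.0], [-0.001, -0.0, -1.0]]
wrist_force: [-0.2, -0.9, 0.1]
grip_width: 0.504
grasp_force: 0.0
```

>>> {"api": "move_arm", "payload": {
  "targets": [
    [0,0,0,0,0,0,0],
    [0,0,0,0,0,0,0],
    [0,0,0,0,0,0,0],
    [0,0,0,0,0,0,0],
    [0,0,0,0,0,0,0],
    [0,0,0,0,0,0,0],
    [0,0,0,0,0,0,0]
  ]
}}

```text
time_s: 7.3
position: [0.6032, -0.2405, 0.0667]
orientation: [[-0.991, 0.132, -0.0], [0.132, 0.991, 0.0], [0.0, 0.0, -1.0]]
wrist_force: [-0.2, 0.2, -0.2]
grip_width: 0.131
grasp_force: 30.0
```

>>> {"api": "move_arm", "payload": {
  "targets": [
    [0,0,0,0,0,-2,0],
    [0,0,0,0,0,-4,0],
    [0,0,0,0,0,-4,0],
    [0,0,0,0.3,2,-3,0],
    [0,0,0,0.3,4.8,-1.5,0],
    [0,0,0,0.3,4.8,-1,0],
    [0,0,0,0.3,4.8,0,0],
    [0,0,0,0.3,4.8,0,0],
    [0,0,0,0.3,4.8,0,0],
    [0,0,0,0.3,4.8,0,0]
  ]
}}

```text
time_s: 8.3
position: [0.6226, 0.0692, 0.2217]
orientation: [[-0.991, 0.132, 0.0], [0.132, 0.991, -0.0], [-0.0, -0.0, -1.0]]
wrist_force: [0.2, -0.5, -0.3]
grip_width: 0.13
grasp_force: 30.0
```

>>> {"api": "move_arm", "payload": {
  "targets": [
    [0,0,0,0.3,4.8,0,0],
    [0,0,0,0.3,3.5,0,0],
    [0,0,0,0,1.5,0,0],
    [0,0,0,0,0,0,0],
    [0,0,0,0,0,0,0]
  ]
}}

```text
time_s: 8.8
position: [0.6298, 0.1645, 0.2215]
orientation: [[-0.991, 0.131, -0.0], [0.131, 0.991, -0.0], [0.0, -0.0, -1.0]]
wrist_force: [-0.3, -1.1, -1.1]
grip_width: 0.127
grasp_force: 30.0
```

```bash
python3 - <<'E'
from h import *
p,c=shot("wrist","w3"); s=ctrl.sense(); print(s["time_s"],s["position"],s["grip_width"],s["grasp_force"])
R=s["orientation"];print("toolx yaw",np.degrees(np.arctan2(R[1,0],R[0,0])))
for t,z in [("lock_slot",.1),("tray_tab",.085),("tray_far",.06),("tray",.044),("dock",0)]: print(t,[(a,u,np.round(atz(c,u,z),4)) for a,u in lm(t,p)[:2]])
cv2.imwrite("pics/w3b.png",cv2.resize(p["frame"],(800,600)))
E
```

```text
8.85 [0.6297645  0.16396874 0.22150016] 0.13474849901236666 29.999704957008362
toolx yaw 172.39845040762864
lock_slot [(0.9, array([250.5, 129.2]), array([0.5671, 0.1677, 0.1   ]))]
tray_tab [(0.58, array([90.2, 56.7]), array([0.4818, 0.026 , 0.085 ]))]
tray_far [(0.81, array([215.9, 193.7]), array([0.6374, 0.1164, 0.06  ]))]
tray [(0.98, array([164.9, 125.4]), array([0.5531, 0.0691, 0.044 ]))]
dock []
```

View pics/w3b.png

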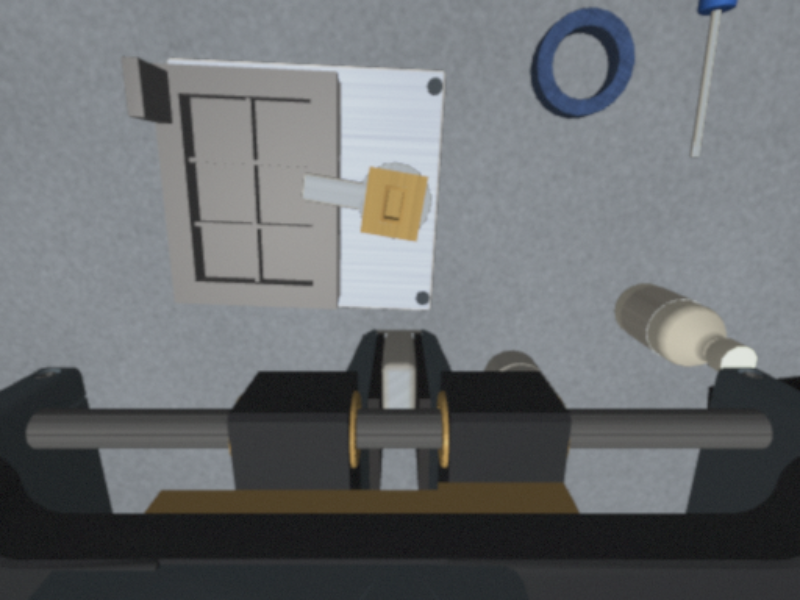

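The wrist view shows the brass block at (394,203) with its slot running nearly up-down and the latch bar pointing left over the tray rim to (305,187). The tray tab is at (150,88), tape at (585,60) and the bottle at (690,330).

```bash
python3 - <<'E'
from h import *
p,c=shot("wrist")
s=512/800
f=lambda q,z: np.array([atz(c,((x+.5)*s-.5,(y+.5)*s-.5),z)[:2] for x,y in q])
def yw(v): return np.round(np.degrees(np.arctan2(v[1],v[0])),1)
B=f([(375,167),(428,177),(416,240),(361,232)],.1); print("brass",B.mean(0),yw(B[3]-B[0]),yw(B[2]-B[1]),yw(B[1]-B[0])-90,yw(B[2]-B[3])-90,np.linalg.norm(B[3]-B[0]),np.linalg.norm(B[1]-B[0]))
print("bar",f([(304,187)],.066),  yw(B.mean(0)-f([(304,187)],.066)[0])-90)
D=f([(444,72),(434,310)],.012); print("dock xdir",yw(D[1]-D[0]),np.linalg.norm(D[1]-D[0]))
T=f([(167,65),(340,72),(340,306),(174,303)],.064); print("tray",T, T.mean(0),yw(T[3]-T[0]),yw(T[2]-T[1]))
# zoom slot
g=p["frame"][100:160,225:280]; k=cv2.cvtColor(g,cv2.COLOR_BGR2GRAY)
cv2.imwrite("pics/c3.png",cv2.resize(g,None,fx=9,fy=9,interpolation=cv2.INTER_CUBIC))
E
```

```text
brass [0.5690143  0.16936948] -21.1 -17.7 -17.799999999999997 -15.799999999999997 0.04004642151700591 0.032528874468849805
bar [[0.55121138 0.10863362]] -16.299999999999997
dock xdir -8.6 0.18733822769932332
tray [[ 0.46528892  0.03572101]
 [ 0.48388242  0.14492166]
 [ 0.63900813  0.11831158]
 [ 0.62045647 -0.00355247]] [0.55215899 0.07385044] -14.2 -9.7
```

View pics/c3.png

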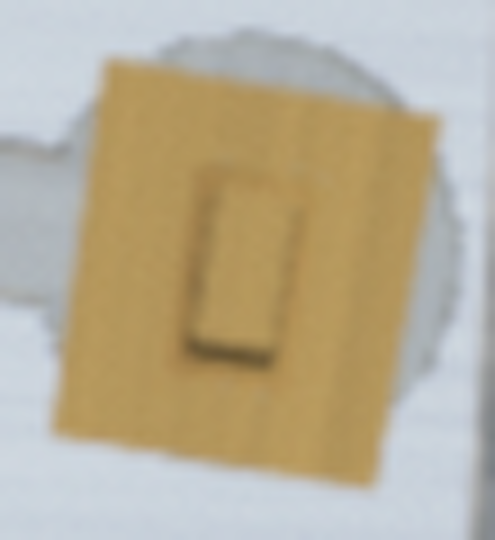

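Crop: brass corners are (105,60),(440,118),(378,487),(55,433). The slot mouth spans about (210,172)–(275,362) and is tilted the same way.

```bash
python3 - <<'E'
from h import *
p,c=shot("wrist")
f=lambda q,z: np.array([atz(c,(225+(x-4)/9,100+(y-4)/9),z)[:2] for x,y in q])
def yw(v): return np.round(np.degrees(np.arctan2(v[1],v[0])),1)
B=f([(105,60),(440,118),(378,487),(55,433)],.1)
print(B.mean(0),yw(B[3]-B[0]),yw(B[2]-B[1]),yw(B[1]-B[0])-90,yw(B[2]-B[3])-90,np.linalg.norm(B[3]-B[0]),np.linalg.norm(B[1]-B[0]))
S=f([(207,170),(297,187),(275,365),(185,350)],.1); print(S.mean(0),yw(S[3]-S[0]),yw(S[2]-S[1]),yw(S[1]-S[0])-90)
s=ctrl.sense();R=s["orientation"];print(s["time_s"],s["position"],"yaw",np.degrees(np.arctan2(R[1,0],R[0,0])))
for z in (.1,): print(toolmove([*(B.mean(0)+S.mean(0))/2,.22]))
# where's held key tip per TCP
print(proj(c,s["position"]+np.array([0,0,.015])), proj(c,s["position"]-np.array([0,0,.047])))
E
```

```text
[0.56860118 0.16879193] -16.6 -16.4 -17.0 -17.0 0.039234943783425395 0.03557809458552611
[0.56757285 0.16855383] -15.2 -14.7 -17.900000000000006
9.2 [0.6298572  0.16463121 0.22166238] yaw 172.40273810981793
[ 6.18 -0.42  0.17]
[[256.42180268 259.83780791]] [[256.01498652 218.52769698]]
```

>>> {"api": "move_arm", "payload": {
  "targets": [
    [0,0,0,3.1,-0.2,1,0],
    [0,0,0,3.1,-0.2,1.5,0],
    [0,0,4.5,0,0,1.8,0],
    [0,0,4.5,0,0,1.5,0],
    [0,0,0,0,0,0,0],
    [0,0,0,0,0,0,0],
    [0,0,0,0,0,0,0]
  ]
}}

```text
time_s: 9.9
position: [0.5684, 0.1694, 0.1645]
orientation: [[-0.959, 0.283, 0.001], [0.283, 0.959, 0.0], [-0.001, 0.001, -1.0]]
wrist_force: [0.1, -0.2, -0.3]
grip_width: 0.129
grasp_force: 30.0
```

```bash
python3 - <<'E'
from h import *
p,c=shot("wrist")
s=ctrl.sense();R=s["orientation"];print(s["time_s"],s["position"],"yaw",np.degrees(np.arctan2(R[1,0],R[0,0])))
print(toolmove([.568,.1686,.147]),proj(c,[.568,.1686,.1]),proj(c,s["position"]-np.array([0,0,.0477])))
cv2.imwrite("pics/c4.png",cv2.resize(p["frame"][140:260,190:320],None,fx=5,fy=5,interpolation=cv2.INTER_CUBIC))
E
```

```text
9.95 [0.5684082  0.16941864 0.16445505] yaw 163.5202408882537
[ 0.02 -0.09  1.75] [[254.46986699 210.38139874]] [[255.61588863 218.01431692]]
```

View pics/c4.png

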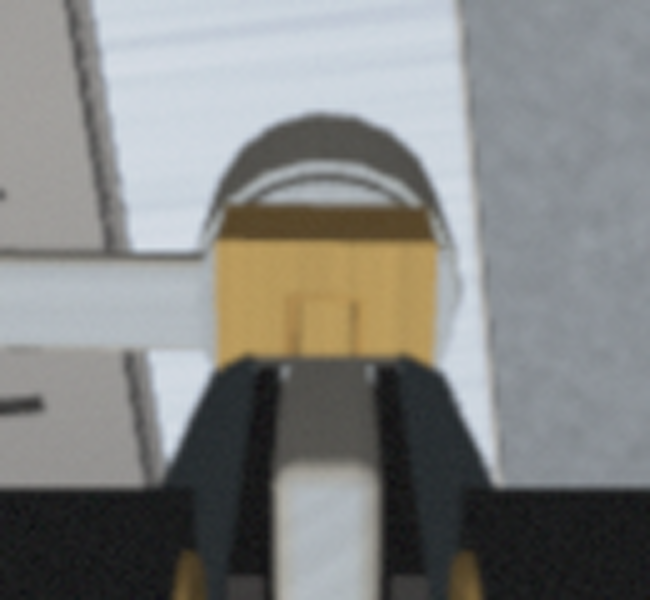

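The slot at crop x≈324 lines up with the brass edges (218–438) and the held key (centre 328), and is parallel to it.

>>> {"api": "move_arm", "payload": {
  "targets": [
    [0,0,0,0,-0.05,1.0,0],
    [0,0,0,0,0,0.5,0],
    [0,0,0,0,0,0.4,0],
    [0,0,0,0,0,0.4,0],
    [0,0,0,0,0,0.2,0],
    [0,0,0,0,0,0,0]
  ]
}}

```text
time_s: 10.55
position: [0.5675, 0.1689, 0.1383]
orientation: [[-0.959, 0.285, -0.001], [0.285, 0.959, -0.0], [0.0, -0.0, -1.0]]
wrist_force: [-0.2, -0.7, 0.3]
grip_width: 0.128
grasp_force: 30.0
```

>>> {"api": "move_arm", "payload": {
  "targets": [
    [0,0,0,0,0,0.4,0],
    [0,0,0,0,0,0.4,0],
    [0,0,0,0,0,0.3,0],
    [0,0,0,0,0,0.1,0],
    [0,0,0,0,0,0,0]
  ]
}}

```text
time_s: 11.05
position: [0.5675, 0.1689, 0.1266]
orientation: [[-0.959, 0.285, -0.0], [0.285, 0.959, -0.0], [0.0, -0.0, -1.0]]
wrist_force: [-0.9, -0.7, 2.7]
grip_width: 0.128
grasp_force: 30.0
```

>>> {"api": "move_arm", "payload": {
  "targets": [
    [0,0,5,0,0,0,0],
    [0,0,8,0,0,0,0],
    [0,0,8,0,0,0,0],
    [0,0,8,0,0,0,0],
    [0,0,8,0,0,0,0],
    [0,0,8,0,0,0,0],
    [0,0,8,0,0,0,0],
    [0,0,8,0,0,0,0],
    [0,0,8,0,0,0,0],
    [0,0,8,0,0,0,0]
  ]
}}

```text
time_s: 12.05
position: [0.5681, 0.169, 0.1267]
orientation: [[0.068, 0.998, 0.001], [0.998, -0.068, 0.0], [0.0, 0.001, -1.0]]
wrist_force: [1.7, 0.9, -0.9]
grip_width: 0.131
grasp_force: 30.0
```

>>> {"api": "move_arm", "payload": {
  "targets": [
    [0,0,3,0,0,0,0],
    [0,0,0,0,0,0,0],
    [0,0,0,0,0,0,0]
  ]
}}

```text
time_s: 12.35
position: [0.568, 0.169, 0.1267]
orientation: [[0.112, 0.994, 0.001], [0.994, -0.112, 0.0], [0.0, 0.001, -1.0]]
wrist_force: [3.6, 0.6, -1.0]
grip_width: 0.129
grasp_force: 30.0
```

```bash
python3 - <<'E'
from h import *
s=ctrl.sense();R=s["orientation"];print(s["time_s"],s["position"],s["torque"],s["wrist_force"],"yaw",np.degrees(np.arctan2(R[1,0],R[0,0])),s["joints"])
p,c=shot("wrist","w5"); cv2.imwrite("pics/w5b.png",p["frame"])
E
```

```text
12.35 [0.56804953 0.16901466 0.1266844 ] [ 0.12663958 -0.5072311   0.00884008] [ 3.58949163  0.60008346 -1.02558762] yaw 83.55761938530753 [1.07965148e+01 3.25217840e+01 8.85266551e+01 2.99646525e-03
 5.89029232e+01 1.72373555e+01]
```

View pics/w5b.png

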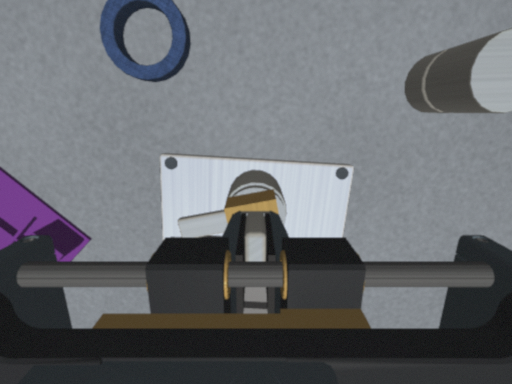

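The bar now points to dock −x ((180,222)–(225,212)), and the brass lags the key by the slot play, so lock ≈1.3 rad. I'll turn a little further for margin, then release and rise.

>>> {"api": "move_arm", "payload": {
  "targets": [
    [0,0,4.5,0,0,0,0],
    [0,0,0,0,0,0,0],
    [0,0,0,0,0,0,0],
    [0,0,0,0,0,0,25],
    [0,0,0,0,0,0,35],
    [0,0,0,0,0,0,35],
    [0,0,0,0,0,0,35]
  ]
}}

```text
time_s: 13.1
position: [0.5674, 0.1689, 0.1265]
orientation: [[0.191, 0.982, -0.001], [0.982, -0.191, -0.0], [-0.0, -0.001, -1.0]]
wrist_force: [-0.1, -0.3, -0.1]
grip_width: 0.346
grasp_force: 0.0
```

>>> {"api": "move_arm", "payload": {
  "targets": [
    [0,0,0,0,0,-1,35],
    [0,0,0,0,0,-3,40],
    [0,0,0,0,0,-4,40],
    [0,0,0,0,0,-2,40],
    [0,0,0,0,0,0,40],
    [0,0,0,0,0,0,40]
  ]
}}

```text
time_s: 13.7
position: [0.5676, 0.1689, 0.2272]
orientation: [[0.192, 0.981, 0.001], [0.981, -0.192, 0.0], [0.0, 0.001, -1.0]]
wrist_force: [0.4, 0.7, -0.2]
grip_width: 0.398
grasp_force: 0.0
```

```bash
python3 - <<'E'
from h import *
p,c=shot("wrist","w6")
s=ctrl.sense();R=s["orientation"];print(s["time_s"],s["position"],"yaw",np.degrees(np.arctan2(R[1,0],R[0,0])),s["joints"])
for t,z in [("lock_slot",.1),("key_grip",.126),("tray_tab",.085),("tray_far",.06)]: print(t,[(a,u,np.round(atz(c,u,z),4)) for a,u in lm(t,p)[:2]])
cv2.imwrite("pics/w6b.png",p["frame"])
E
```

```text
13.75 [0.5672218  0.16882075 0.22629558] yaw 78.94771997786827 [ 1.07949947e+01  2.59712145e+01  8.23878960e+01 -8.78432524e-04
  7.16831495e+01  2.18475567e+01]
lock_slot [(0.58, array([251.5, 190.2]), array([0.5648, 0.1696, 0.1   ]))]
key_grip [(0.98, array([255.3, 196.6]), array([0.5689, 0.1698, 0.126 ]))]
tray_tab [(0.81, array([205.4, 306.3]), array([0.478 , 0.0285, 0.085 ])), (0.68, array([112.7, 217.9]), array([0.4033, 0.1635, 0.085 ]))]
tray_far [(0.95, array([322. , 214.6]), array([0.6408, 0.1117, 0.06  ]))]
```

View pics/w6b.png

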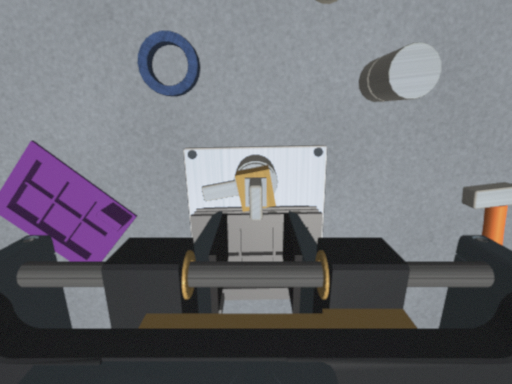

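The key stands in the lock at (256,195), with the bar pointing left and off the tray. The tray tab is hidden below the gripper. I'll move above the tab.

>>> {"api": "move_arm", "payload": {
  "targets": [
    [0,0,0,-3.9,-1.4,0,40],
    [0,0,0,-3.9,-1.4,0,40],
    [0,0,0,-3.9,-1.4,0,40],
    [0,0,0,-3.8,-1.3,0,40],
    [0,0,-8.4,0,0,0,40],
    [0,0,-8.4,0,0,0,40],
    [0,0,-8.4,0,0,0,40],
    [0,0,-8.4,0,0,0,40],
    [0,0,-8.4,0,0,0,40],
    [0,0,-8.4,0,0,0,40]
  ]
}}

```text
time_s: 14.95
position: [0.4837, 0.0273, 0.2262]
orientation: [[-0.639, 0.77, -0.001], [0.77, 0.639, 0.0], [0.001, -0.001, -1.0]]
wrist_force: [0.1, -0.4, 0.4]
grip_width: 0.401
grasp_force: 0.0
```

>>> {"api": "move_arm", "payload": {
  "targets": [
    [0,0,-8.4,0,0,0,45],
    [0,0,-8.4,0,0,0,45],
    [0,0,-8.4,0,0,0,45],
    [0,0,-8.4,0,0,1,45],
    [0,0,-8.4,0,0,1.5,45],
    [0,0,0,0,0,1,45],
    [0,0,0,0,0,0,45],
    [0,0,0,0,0,0,45],
    [0,0,0,0,0,0,45]
  ]
}}

```text
time_s: 15.85
position: [0.4843, 0.0273, 0.1921]
orientation: [[-0.988, 0.153, 0.001], [0.153, 0.988, -0.0], [-0.001, 0.0, -1.0]]
wrist_force: [-0.4, -0.8, -0.1]
grip_width: 0.451
grasp_force: 0.0
```

```bash
python3 - <<'E'
from h import *
o=cv2.imread("pics/w6.png")
p,c=shot("wrist","w7")
s=ctrl.sense();R=s["orientation"];print(s["time_s"],s["position"],"yaw",np.degrees(np.arctan2(R[1,0],R[0,0])),s["joints"])
for t,z in [("tray_tab",.085),("tray_far",.06),("tray",.044),("lock_slot",.1),("key_grip",.126)]: print(t,[(a,u,np.round(atz(c,u,z),4)) for a,u in lm(t,p)[:2]])
g=p["frame"]; k=cv2.cvtColor(g,cv2.COLOR_BGR2GRAY)
u,v=proj(c,[.483,.027,.098])[0]; print(u,v)
# plate edges / lines
ls=cv2.createLineSegmentDetector().detect(k)[0][:,0]
for l in ls:
    L=np.hypot(l[2]-l[0],l[3]-l[1]); m=((l[0]+l[2])/2,(l[1]+l[3])/2)
    if abs(m[0]-u)<45 and abs(m[1]-v)<45 and L>9: print(np.round(l),round(float(L)))
# lock angle from w6
K=c[0]
E
```

```text
15.9 [0.48426982 0.02731531 0.19211488] yaw 171.24159941975228 [-3.82993876e+00  1.99972704e+01  9.94072821e+01  2.45563833e-04
  6.05475706e+01 -8.50716606e+01]
tray_tab [(0.95, array([255.3, 194.9]), array([0.4834, 0.0272, 0.085 ])), (0.8, array([363.9,  66. ]), array([0.3835, 0.1366, 0.085 ]))]
tray_far [(0.91, array([ 69.8, 144.8]), array([ 0.4099, -0.1516,  0.06  ]))]
tray [(0.91, array([92.2, 49.9]), array([ 0.3251, -0.1098,  0.044 ])), (0.64, array([300.8, 235.9]), array([0.5535, 0.0707, 0.044 ]))]
lock_slot [(0.96, array([410.5, 257.9]), array([0.5659, 0.1686, 0.1   ]))]
key_grip [(0.74, array([425.4, 275.2]), array([0.5684, 0.168 , 0.126 ])), (0.56, array([490.5, 146.5]), array([0.4601, 0.2162, 0.126 ]))]
255.06640428723784 198.5977787707249
[223. 213. 224. 262.] 49
[248. 258. 250. 169.] 89
[286. 253. 287. 214.] 39
[284. 220. 266. 219.] 19
[264. 216. 284. 216.] 20
[238. 151. 238. 258.] 108
[292. 215. 305. 252.] 39
[204. 252. 217. 215.] 39
[263. 187. 262. 213.] 26
```

```bash
python3 - <<'E'
from h import *
p,_=shot("wrist")
y=np.radians(78.948);R=np.array([[np.cos(y),np.sin(y),0],[np.sin(y),-np.cos(y),0],[0,0,-1]])
c=cam(p,{"orientation":R,"position":[.5672,.1688,.2263]})
a=np.degrees
k=cv2.cvtColor(cv2.imread("pics/w6.png"),cv2.COLOR_BGR2GRAY)
for l in cv2.createLineSegmentDetector().detect(k)[0][:,0]:
    if 195<min(l[0],l[2]) and max(l[0],l[2])<285 and 155<min(l[1],l[3]) and max(l[1],l[3])<215 and np.hypot(l[2]-l[0],l[3]-l[1])>14:
        z=.066 if max(l[0],l[2])<245 else .1
        A,B=atz(c,l[:2],z),atz(c,l[2:],z); print(np.round(l),z,round(a(np.arctan2(*(B-A)[[1,0]]))%180+8.8,1))
E
```

```text
[232. 177. 241. 157.] 0.066 63.1
[271. 161. 279. 180.] 0.1 110.7
[198. 209. 213. 207.] 0.066 184.6
[214. 206. 242. 206.] 0.066 178.5
[238. 170. 266. 165.] 0.1 9.1
[261. 178. 263. 204.] 0.1 92.9
[247. 204. 249. 178.] 0.1 83.5
[219. 211. 237. 213.] 0.066 172.3
[271. 168. 236. 175.] 0.1 188.6
[202. 185. 233. 179.] 0.066 188.7
[281. 214. 263. 215.] 0.1 180.3
[246. 177. 264. 177.] 0.1 178.5
[248. 215. 229. 215.] 0.1 178.0
[241. 203. 236. 183.] 0.066 100.4
[269. 172. 275. 203.] 0.1 99.0
[235. 182. 203. 188.] 0.066 9.4
[233. 196. 219. 199.] 0.066 188.7
[244. 181. 245. 206.] 0.1 89.8
[267. 204. 266. 179.] 0.1 90.1
```

>>> {"api": "move_arm", "payload": {
  "targets": [
    [0,0,0,0.05,0,3,45],
    [0,0,0,0,0,3.5,45],
    [0,0,0,0,0,2.5,45],
    [0,0,0,0,0,1.5,45],
    [0,0,0,0,0,0,45]
  ]
}}

```text
time_s: 16.7
position: [0.4824, 0.0275, 0.0851]
orientation: [[-0.989, 0.151, -0.003], [0.151, 0.989, 0.0], [0.003, -0.0, -1.0]]
wrist_force: [0.2, 0.0, 0.6]
grip_width: 0.449
grasp_force: 0.0
```

>>> {"api": "move_arm", "payload": {
  "targets": [
    [0,0,0,0,0,0,0],
    [0,0,0,0,0,0,0],
    [0,0,0,0,0,0,0],
    [0,0,0,0,0,0,0],
    [0,0,0,0,0,0,0],
    [0,0,0,0,0,0,0],
    [0,0,0,0,0,0,0]
  ]
}}

```text
time_s: 17.4
position: [0.4841, 0.0274, 0.0872]
orientation: [[-0.989, 0.151, 0.002], [0.151, 0.989, 0.0], [-0.002, 0.0, -1.0]]
wrist_force: [-0.1, -0.9, 8.5]
grip_width: 0.11
grasp_force: 30.0
```

>>> {"api": "move_arm", "payload": {
  "targets": [
    [0.63,0.78,0,-0.03,0.03,-0.31,0],
    [0.63,0.78,0,-0.03,0.03,-0.31,0],
    [0.63,0.78,0,-0.03,0.03,-0.31,0],
    [0.63,0.78,0,-0.03,0.03,-0.31,0],
    [0,0,0,0,0,0,0]
  ]
}}

```text
time_s: 17.9
position: [0.4861, 0.0286, 0.0994]
orientation: [[-0.987, 0.149, -0.059], [0.151, 0.988, -0.036], [0.053, -0.044, -0.998]]
wrist_force: [2.8, -0.9, -0.6]
grip_width: 0.109
grasp_force: 30.0
```

>>> {"api": "move_arm", "payload": {
  "targets": [
    [0.63,0.78,0,-0.03,0.03,-0.31,0],
    [0.63,0.78,0,-0.03,0.03,-0.31,0],
    [0.63,0.78,0,-0.03,0.03,-0.31,0],
    [0.63,0.78,0,-0.03,0.03,-0.31,0],
    [0.63,0.78,0,-0.03,0.03,-0.31,0],
    [0.63,0.78,0,-0.03,0.03,-0.31,0],
    [0,0,0,0,0,0,0]
  ]
}}

```text
time_s: 18.6
position: [0.489, 0.0312, 0.1174]
orientation: [[-0.978, 0.142, -0.152], [0.156, 0.984, -0.089], [0.137, -0.11, -0.984]]
wrist_force: [-1.3, -4.6, 2.2]
grip_width: 0.107
grasp_force: 30.0
```

```bash
python3 - <<'E'
from h import *
p,c=shot("wrist","w8"); 
s=ctrl.sense();print(s["time_s"],s["position"],s["wrist_force"],s["torque"],s["orientation"][:,2])
T=s["orientation"]; f=s["position"]+T@np.array([-.14,.113,.0275]); print("pred far",f,proj(c,f),proj(c,[.6408,.1135,.06]))
for t in ("tray_tab","tray_far"): print(t,lm(t,p)[:2])
E
```

```text
18.65 [0.48879271 0.03119373 0.11715573] [-0.98434495 -5.97727569  1.30601458] [-0.84554165 -0.31342318 -0.38275908] [-0.15115045 -0.08815631 -0.98457199]
pred far [0.63762183 0.11806267 0.05859868] [[390.02708915 382.61408545]] [[385.24877602 387.56055111]]
tray_tab [(0.7, array([251.9, 244.7])), (0.68, array([404.3,  59.4]))]
tray_far [(0.74, array([ 51.2, 159.5]))]
```

>>> {"api": "move_arm", "payload": {
  "targets": [
    [0.63,0.78,0,-0.03,0.03,-0.31,0],
    [0.63,0.78,0,-0.03,0.03,-0.31,0],
    [0.63,0.78,0,-0.03,0.03,-0.31,0],
    [0.63,0.78,0,-0.03,0.03,-0.31,0],
    [0.63,0.78,0,-0.03,0.03,-0.31,0],
    [0.63,0.78,0,-0.03,0.03,-0.31,0],
    [0.63,0.78,0,-0.03,0.03,-0.31,0],
    [0,0,0,0,0,0,0],
    [0,0,0,0,0,0,0]
  ]
}}

```text
time_s: 19.65
position: [0.4956, 0.0355, 0.1375]
orientation: [[-0.959, 0.126, -0.253], [0.167, 0.975, -0.148], [0.228, -0.184, -0.956]]
wrist_force: [1.2, -2.1, 1.2]
grip_width: 0.109
grasp_force: 30.0
```

>>> {"api": "move_arm", "payload": {
  "targets": [
    [0,0,0,0.11,-0.09,-0.48,0],
    [0,0,0,0.11,-0.09,-0.48,0],
    [0,0,0,0.11,-0.09,-0.48,0],
    [0,0,0,0.23,-0.18,-0.96,0],
    [0,0,0,0.23,-0.18,-0.96,0],
    [0,0,0,0.46,-0.37,-1.91,0],
    [0,0,0,0,0,0,0]
  ]
}}

```text
time_s: 20.35
position: [0.4968, 0.0355, 0.1951]
orientation: [[-0.96, 0.127, -0.249], [0.168, 0.975, -0.148], [0.224, -0.184, -0.957]]
wrist_force: [-0.2, 0.1, -1.6]
grip_width: 0.105
grasp_force: 30.0
```

```bash
python3 - <<'E'
from h import *
Q,ct=shot("top","top9"); P,cs=shot("scene","sc9")
s=ctrl.sense();print(s["time_s"],s["position"],s["wrist_force"],s["torque"])
for n,p in(("top",Q),("scene",P)):
    print(n,{t:lm(t,p)[:3] for t in ("tray_tab","tray_far","key_grip")})
# rim prediction of tray
T=s["orientation"]; f=s["position"]+T@np.array([-.14,.113,.0275]); print("far",f,proj(ct,f),proj(cs,f),"tab",proj(ct,s["position"]),proj(cs,s["position"]))
E
```

```text
20.45 [0.495777   0.03551415 0.19297566] [-0.28315007  0.03290507 -2.64505048] [ 0.03224631 -0.13343004  0.01579902]
top {'tray_tab': [(0.98, array([282.9, 265.8]))], 'tray_far': [(0.92, array([311.3, 213. ])), (0.65, array([344.9, 247.4])), (0.24, array([200. , 159.4]))], 'key_grip': [(0.38, array([195.7, 158.6]))]}
scene {'tray_tab': [(0.9, array([170.5, 188.7])), (0.74, array([ 63.4, 230.2])), (0.62, array([251.5, 157.9]))], 'tray_far': [(0.83, array([187.4, 231.6])), (0.7, array([217., 144.])), (0.67, array([323.8, 181. ]))], 'key_grip': [(0.52, array([309.8, 156.8]))]}
far [0.63749871 0.11811582 0.11412663] [[215.44761362 134.42105503]] [[320.56781471 179.41521423]] tab [[240.76999359 178.87835705]] [[262.3137628  153.66899074]]
```

>>> {"api": "move_arm", "payload": {
  "targets": [
    [0,0,0,0.34,-0.28,-1.43,0],
    [0,0,0,0.56,-0.46,-2.4,0],
    [0,0,0,0.56,-0.46,-2.4,0],
    [0,0,0,0.56,-0.46,-2.4,0],
    [-2.0,-2.5,0,0,0,0,0],
    [-2.0,-2.5,0,0,0,0,0],
    [-2.0,-2.5,0,0,0,0,0],
    [-2.0,-2.5,0,0,0,0,0],
    [-2.0,-2.5,0,0,0,0,0],
    [-0.7,-0.8,0,0,0,0,0]
  ]
}}

```text
time_s: 21.75
position: [0.4953, 0.0352, 0.2828]
orientation: [[-0.989, 0.151, 0.001], [0.151, 0.989, 0.0], [-0.001, 0.001, -1.0]]
wrist_force: [-0.8, -0.2, -1.6]
grip_width: 0.111
grasp_force: 30.0
```

>>> {"api": "move_arm", "payload": {
  "targets": [
    [0,0,0,0,0,0,0],
    [0,0,0,0,0,0,0],
    [0,0,0,0,0,0,0],
    [0,0,0,0,0,0,0],
    [0,0,0,0,0,0,0]
  ]
}}

```text
time_s: 22.25
position: [0.4961, 0.0356, 0.2827]
orientation: [[-0.989, 0.15, 0.0], [0.15, 0.989, -0.0], [-0.0, -0.0, -1.0]]
wrist_force: [-0.3, 1.2, -2.6]
grip_width: 0.105
grasp_force: 30.0
```

```bash
python3 - <<'E'
from h import *
Q,ct=shot("top","top10"); P,cs=shot("scene","sc10"); W,cw=shot("wrist","w10")
s=ctrl.sense();print(s["time_s"],s["position"],s["wrist_force"],s["dq"],s["orientation"][:,2])
T=s["orientation"]; f=s["position"]+T@np.array([-.14,.113,.0275])
print("pred far",f,proj(ct,f),proj(cs,f),proj(cw,f))
for n,p in(("top",Q),("scene",P),("wrist",W)):
    print(n,{t:lm(t,p)[:3] for t in ("tray_tab","tray_far","key_grip","tray","lock_slot")})
E
```

```text
22.4 [0.49598832 0.03548619 0.28278717] [-0.16502201  0.04918037 -1.47908621] [-0.11514296 -0.08984425  0.1281457  -0.04427673 -0.08160632 -0.07130767] [ 4.39412851e-04 -2.98786698e-04 -9.99999859e-01]
pred far [0.65138532 0.12616714 0.25532835] [[207.76552553 119.36211787]] [[333.33723776 137.66174229]] [[390.08219448 382.99543158]]
top {'tray_tab': [(0.86, array([199.8, 218. ])), (0.86, array([380.2, 302. ])), (0.74, array([285.9, 265.8]))], 'tray_far': [(0.85, array([311.4, 214.2])), (0.71, array([204. , 122.2])), (0.57, array([346.2, 247.7]))], 'key_grip': [], 'tray': [(0.77, array([359.9, 275.3])), (0.72, array([200.2, 245.9])), (0.64, array([293.6, 237.7]))], 'lock_slot': []}
scene {'tray_tab': [(0.9, array([167.1, 188.1])), (0.72, array([254.2, 160.8])), (0.67, array([261.7, 124.2]))], 'tray_far': [(0.98, array([187.7, 232. ])), (0.64, array([332.5, 138.7])), (0.55, array([131.6, 241.9]))], 'key_grip': [(0.74, array([367., 168.])), (0.55, array([309.6, 157.4]))], 'tray': [(0.92, array([184.5, 213.5])), (0.9, array([291. , 137.9])), (0.75, array([ 95.3, 245.1]))], 'lock_slot': [(0.61, array([305.2, 163.4]))]}
wrist {'tray_tab': [(0.72, array([255.1, 242.9])), (0.56, array([331.7,  67.7]))], 'tray_far': [(0.4, array([464. , 244.3]))], 'key_grip': [], 'tray': [(0.87, array([121.3,  56.6])), (0.67, array([329.,   6.]))], 'lock_slot': []}
```

```bash
python3 -c "
from station import ctrl
print(ctrl.sign_off())"
```

```text
the job is handed in; nothing more can be done
None
```

The job is handed in: the key is in the lock, turned to about 1.4 rad, and the top tray has been peeled off and is held level and still by its tab with its underside about 24 cm up; the judge's result was not shown.

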